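# Pack the seventh castor cup into the round tin

### The job

Put the seventh castor cup away in the round tin with the other six, so that all seven lie flat on the tin's floor, mouth up, one in the middle and six round it. The cups in the tin are spread out and leave no room: without lifting them out, slide them together to open a gap, and seat the last one fully home. One of the six is stuck fast to the tin; you cannot see which, only feel that it will not slide, so work round it. Leave the hinge, the eye bolt and the jar where they are.

Things in the scene. Friction and masses are not known exactly. Their poses are not given: they have to be found in the camera images.
- tin: shallow round steel tin, open on top, fixed to the bench: 189 mm wide inside, 195 mm outside, wall 24 mm high, floor 2 mm thick. Its size is right for exactly seven cups: one in the middle and six round it, with only 3 mm to spare across the tin and about 11 mm in all round the ring when they are slid together. Origin: centre of its underside, z up; yaw has no meaning.
- cup1: castor cup of the same kind and size as cup7, mouth up in the tin, 10 mm higher than its wall. Any one of cup1 to cup6 is in the middle, five stand round it with gaps of about 5 to 20 mm between neighbours. Five of the six slide freely (friction about 0.25), one, any of them, in the middle or the ring, is glued down and does not move when pushed. Origin: centre of the underside, z up.
- cup2: castor cup of the same kind and size as cup7, mouth up in the tin, 10 mm higher than its wall. Any one of cup1 to cup6 is in the middle, five stand round it with gaps of about 5 to 20 mm between neighbours. Five of the six slide freely (friction about 0.25), one, any of them, in the middle or the ring, is glued down and does not move when pushed. Origin: centre of the underside, z up.
- cup3: castor cup of the same kind and size as cup7, mouth up in the tin, 10 mm higher than its wall. Any one of cup1 to cup6 is in the middle, five stand round it with gaps of about 5 to 20 mm between neighbours. Five of the six slide freely (friction about 0.25), one, any of them, in the middle or the ring, is glued down and does not move when pushed. Origin: centre of the underside, z up.
- cup4: castor cup of the same kind and size as cup7, mouth up in the tin, 10 mm higher than its wall. Any one of cup1 to cup6 is in the middle, five stand round it with gaps of about 5 to 20 mm between neighbours. Five of the six slide freely (friction about 0.25), one, any of them, in the middle or the ring, is glued down and does not move when pushed. Origin: centre of the underside, z up.
- cup5: castor cup of the same kind and size as cup7, mouth up in the tin, 10 mm higher than its wall. Any one of cup1 to cup6 is in the middle, five stand round it with gaps of about 5 to 20 mm between neighbours. Five of the six slide freely (friction about 0.25), one, any of them, in the middle or the ring, is glued down and does not move when pushed. Origin: centre of the underside, z up.
- cup6: castor cup of the same kind and size as cup7, mouth up in the tin, 10 mm higher than its wall. Any one of cup1 to cup6 is in the middle, five stand round it with gaps of about 5 to 20 mm between neighbours. Five of the six slide freely (friction about 0.25), one, any of them, in the middle or the ring, is glued down and does not move when pushed. Origin: centre of the underside, z up.
- cup7: varnished wooden castor cup, a round dish 62 mm across, 32 mm high, 56 to 112 g, mouth up: recess 46 mm wide and 12 mm deep in its top (recess floor 20 mm above the underside), 4 mm wide x 5 mm high bevel round the bottom edge. Origin: centre of the underside, z up. The seventh: it stands on the bench left or right of the tin.
- hinge: loose brass butt hinge lying flat, 80 x 94 x 10 mm, between robot and work. Bystander. Origin: its centre, underside.
- eyebolt: loose steel eye bolt lying flat, about 145 mm long. Bystander. Origin: near its middle, underside.
- jar: glass jar with steel cap, 66 mm wide, 100 mm high, standing. Bystander. Origin: centre of the underside.
Not all that is in view belongs to the job. Of the things like the tin, leave any that is orange, turquoise or yellow; of the rest the smaller one is meant.

How it is judged:
At the end, for the whole second after the job is handed in: All seven cups stand in the tin: underside within 3 mm of the tin's floor, tilted less than 0.06 rad, mouth up, centre within 68 mm of the tin's centre, and at rest (z of cup1 in the frame of tin between 0 and 0.005 m and horizontal distance between each of cup1, cup2, cup3, cup4, cup5, cup6, cup7 and tin below 0.068 m and angle between each of cup1, cup2, cup3, cup4, cup5, cup6, cup7's own z axis and vertical below 0.06 rad and linear speed of each of cup1, cup2, cup3, cup4, cup5, cup6, cup7 below 0.02 m/s and z of cup2 in the frame of tin between 0 and 0.005 m and z of cup3 in the frame of tin between 0 and 0.005 m and z of cup4 in the frame of tin between 0 and 0.005 m and z of cup5 in the frame of tin between 0 and 0.005 m and z of cup6 in the frame of tin between 0 and 0.005 m and z of cup7 in the frame of tin between 0 and 0.005 m); the robot touches nothing.
It fails at once if a cup that was in the tin is lifted more than 20 mm off the tin's floor (z of any of cup1, cup2, cup3, cup4, cup5, cup6 in the frame of tin above 0.022 m).
It fails at once if the brass hinge, the eye bolt or the jar is moved by more than 20 mm (distance of any of hinge, eyebolt, jar from where it was at the start of the episode above 0.02 m).
It also fails if it takes over 67 s, if anything falls off the work surface, if the arm or the gripper's body presses on something with over 40 N, if the wrist force passes 120 N, or if a joint passes its speed limit or range.

### The arm

A 7-joint arm with a two-finger parallel gripper is mounted at the origin on the work surface. World frame = base frame: x ahead of the robot, y to its left, z up, the work surface at z = 0. Lengths are in m, angles in rad, forces in N, time in s.
With the tool pointing down it reaches from about 0.4 to 0.875 m from the base axis. Payload 19.3 kg.
Tool frame: the origin (TCP) lies at the very end of the fingers, on their centre line; the grasp point (between the pads) lies bot.pinch_z behind it (bot.pinch_z is the distance from the TCP to the grasp point, in m); z points along the fingers, y is the line along which they close (so a half turn about z gives the same grasp; the last joint's range is limited). The gripper opens to 85 mm and grips with 20 to 120 N. Pads are 22 mm wide; open, the fingers measure 114 mm over their backs; the gripper's body (76 mm by 85 mm) begins 54 mm behind the grasp point. The pads swing forward as they close: fully open they stand 13 mm farther back than shut.
Start: joints at [1.106, 0.521, -0.036, 1.599, 0.021, 1.021, -0.113], TCP at [0.24, -0.577, 0.231] pointing down, gripper open.
Joint ranges: [-2.91, 2.91], [-0.3, 2.13], [-1.5, 1.42], [0.17, 2.43], [-1.26, 4.41], [0.16, 1.93], [-2.52, 2.52]. Speed limits (rad/s): [1.89, 1.89, 2.39, 2.39, 3.01, 3.01, 3.01].

### API

Orientations are given as [roll, pitch, yaw] about the fixed x, y, z axes, in that order (R = Rz(yaw) Ry(pitch) Rx(roll)).
In Python, from workcell import bot, grab_frame, ticket gives the robot as it stands.
- The arm moves only by the tool arm_command, never from a script. Its argument "commands" is a list of rows, each a list of 3 entries, a list of its own where there are three numbers: the shift along the world's x, y, z in mm, then the turn about the world's z in rad, then the gripper command: -1 is fully open, 1 is shut, values between are in proportion. In form: [[[tx, ty, tz], roll, fingers], ...]. A call has 1 to 20 rows; each row shifts and turns the commanded pose from where the row before left it; what a row does not reach is not made up. A row lasts 1/10 s, in which the tool goes at most 50 mm and 8.59 degrees, less where a joint would pass 70% of its speed; a pose out of reach is approached as far as the arm can. A call with a gripper value outside its range is refused whole. The fingers move at their own pace and stop on an object; "newtons" is the grip in N (left out, the last holds). Time passes only in rows, so rows that do not move let the fingers close. It gives the time, the measured TCP pose, the force, the opening and the grip force at its end, in the units of the state.
- bot.observe(): the state, without advancing time (a new reading comes with each control period).
- grab_frame(name): name is "scene" or "top"; returns a dict with "image" (480x640x3 uint8, red, green, blue), "vertical_fov" (degrees; the focal length in pixels is half the picture's height over the tangent of half this angle, whatever the lens; pixels are square), "cx", "cy" (the principal point, pixels), "R" (3x3) and "t" (3): a world point X has camera coordinates R X + t. Camera axes: x right, y down, z forward; pixel columns grow to the right and rows downward; lengths in m; the calibration is good to about 2 mm. A picture is of the moment at which its call begins. There is no depth.
- ticket.job_done(): hands the job in; it is judged then, once.
The state is a dict: "clock": time; "qpos": joint angles; "qd": joint speeds; "joint_efforts": joint torques, N m; "position": TCP position; "tool_rot": TCP orientation; "force": force on the tool from outside, world axes, zero at the start; "moment": the same for the moment, N m; "grip_width": finger opening in m; "finger_force": force on a finger pad.
Only numpy, scipy, OpenCV 4.12 (cv2) and the standard library are available. Lean on these libraries where they do the work, as an engineer would, in place of code of your own. Each camera call takes 0.05 s, during which the arm holds its last target. There are 200 camera calls.

## Working session

There is one attempt and no reset: what is moved stays moved. The work goes in short steps, Python scripts to look and compute and a tool call to move; the robot and the scene stay as the last step left them, time stands still between calls to the robot, and variables do not carry over. Pictures are saved under pics/ and viewed, at most 10 in all, crops included, and the job is handed in when it is done.

Besides the shell and the picture viewer there is one more tool, called after "Call:" by a JSON object that holds its "name" and its "arguments". arm_command: Moves the arm, as the interface text tells. Its arguments: {"type":"object","properties":{"commands":{"type":"array"},"newtons":{"type":"number"}},"required":["commands"]}

```bash
mkdir -p pics; ls
python3 - <<'E'
from workcell import bot, grab_frame
import cv2,numpy as np
s=bot.observe();print({k:np.round(v,3) for k,v in s.items()},bot.pinch_z)
for n in("scene","top"):
    f=grab_frame(n);cv2.imwrite(f"pics/{n}0.png",f["image"][:,:,::-1]);print(n,f["vertical_fov"],f["cx"],f["cy"],np.round(f["R"],4).tolist(),f["t"], -f["R"].T@f["t"])
E
```

```text
pics
{'clock': np.float64(0.0), 'qpos': array([ 1.106,  0.522, -0.036,  1.6  ,  0.021,  1.021, -0.113]), 'qd': array([-0.002,  0.001, -0.001, -0.001, -0.001,  0.001, -0.   ]), 'joint_efforts': array([-1.0000e-03, -9.2712e+01,  1.9800e+00, -3.6993e+01,  1.8000e-02,
        8.0000e-03, -0.0000e+00]), 'position': array([ 0.24 , -0.577,  0.231]), 'tool_rot': array([-3.14 ,  0.   ,  0.395]), 'force': array([ 0.291, -1.211, -0.023]), 'moment': array([-0.003,  0.012,  0.013]), 'finger_force': np.float64(0.0), 'grip_width': np.float64(0.085)} 0.0187
scene 50.18495884610157 306.5546797870738 236.88055212942143 [[0.6342, 0.7731, 0.0093], [0.6547, -0.5306, -0.5385], [-0.4113, 0.3476, -0.8426]] [-0.25893824 -0.37519002  1.50789162] [ 1.0300689  -0.52306471  1.07094121]
top 47.93909024115972 314.1137081505366 249.41686181645582 [[0.0143, -0.9999, 0.0014], [-0.9953, -0.0144, -0.0959], [0.0959, -0.0, -0.9954]] [-0.09543392  0.49966743  1.24033845] [ 0.37969538 -0.0881716   1.2826815 ]
```

View pics/top0.png

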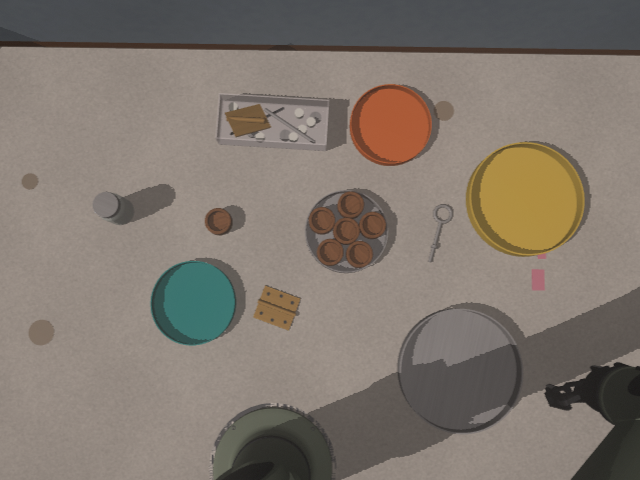

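View pics/scene0.png

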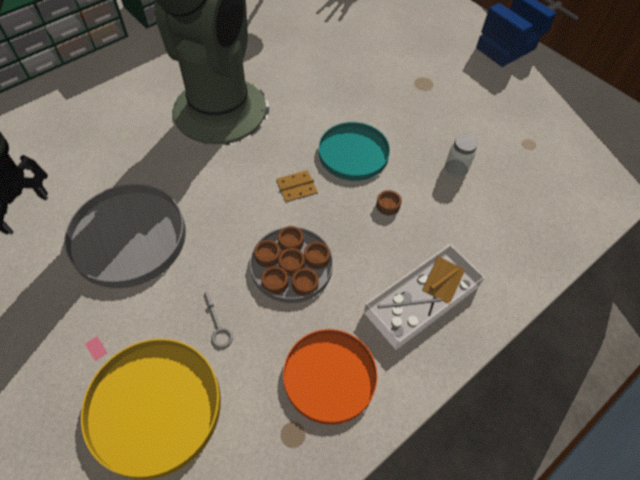

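Top view candidates:
- **Tin:** small grey tin with six cups (347,231); large grey tin (460,370), which is too big; orange (391,125), yellow (526,199) and turquoise (195,303), which are excluded. I choose the small grey one.
- **Cup 7:** the lone brown cup at (218,221).
- **To avoid:** hinge (278,308), eye bolt (437,232) and jar (110,207).

```bash
cat > h.py <<'E'
from workcell import bot, grab_frame
import cv2,numpy as np
def ray(f,u,v,z):
    fl=240/np.tan(np.radians(f["vertical_fov"])/2)
    d=f["R"].T@np.array([(u-f["cx"])/fl,(v-f["cy"])/fl,1.]);c=-f["R"].T@f["t"]
    return c+d*(z-c[2])/d[2]
def pix(f,X):
    fl=240/np.tan(np.radians(f["vertical_fov"])/2);p=f["R"]@np.array(X)+f["t"]
    return fl*p[0]/p[2]+f["cx"],fl*p[1]/p[2]+f["cy"]
def circles(f,box,rmm,z,n,name=None,S=6,p2=14,md=0.9):
    x0,y0,x1,y1=box
    c=cv2.resize(f["image"][y0:y1,x0:x1],None,fx=S,fy=S,interpolation=cv2.INTER_CUBIC)
    a=np.array(pix(f,ray(f,(x0+x1)/2,(y0+y1)/2,z)));b=np.array(pix(f,ray(f,(x0+x1)/2,(y0+y1)/2,z)+[0,rmm/1000,0]))
    r=np.linalg.norm(a-b)*S
    hsv=cv2.cvtColor(c,cv2.COLOR_RGB2HSV);g=cv2.GaussianBlur(hsv[:,:,1] if rmm<50 else cv2.cvtColor(c,cv2.COLOR_RGB2GRAY),(0,0),S*.5)
    H=cv2.HoughCircles(g,cv2.HOUGH_GRADIENT,1,2*r*md,param1=60,param2=p2,minRadius=int(r*.93),maxRadius=int(r*1.07))
    H=[] if H is None else H[0][:n]
    out=[]
    for u,v,R in H:
        out.append(ray(f,x0+(u+.5)/S-.5,y0+(v+.5)/S-.5,z)[:2]); cv2.circle(c,(int(u),int(v)),int(R),(0,255,0),1);cv2.putText(c,str(len(out)-1),(int(u),int(v)),0,.7,(255,255,0),2)
    if name: cv2.imwrite(f"pics/{name}.png",c[:,:,::-1])
    return np.array(out)
E
python3 - <<'E'
from h import *
f=grab_frame("top")
B=(297,183,397,281)
print("cups",circles(f,B,31,.034,6,"c1").round(4).tolist())
print("tin",circles(f,B,97,.024,2,"t1").round(4).tolist())
print("cup7",circles(f,(195,198,243,245),31,.032,1,"c7").round(4).tolist())
E
```

```text
cups [[0.5701, -0.1041], [0.5604, -0.2229], [0.4945, -0.124], [0.4916, -0.193], [0.6082, -0.1719], [0.5462, -0.1615]]
tin [[0.5436, -0.1641]]
cup7 [[0.5641, 0.1383]]
```

View pics/c1.png

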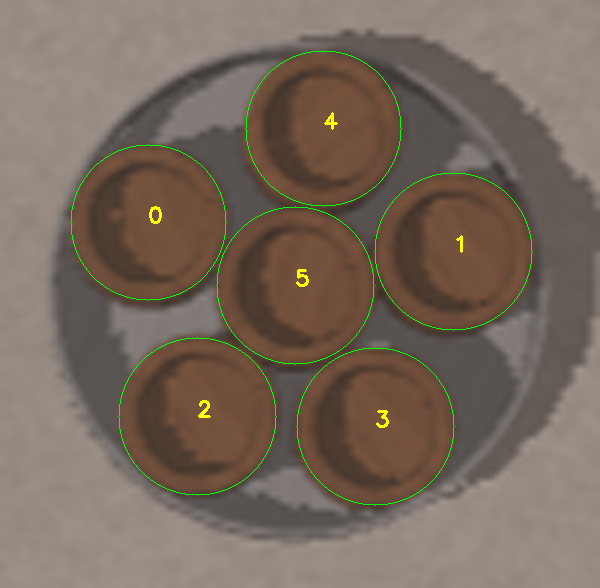

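The crop shows all six cups outlined cleanly. In crop pixels, cup 4 is at (330,121), 0 at (155,215), 2 at (204,409), 3 at (382,419), 1 at (460,244) and 5 in the middle at (302,278). The plan is to put the shut fingers into each cup's recess and drag it round the ring, opening the gap between cups 3 and 1. I start with cup 4, dragged towards cup 0.

Call:
{"name": "arm_command", "arguments": {"commands": [[[26,29,-8],0,1],[[26,29,-8],0,1],[[26,29,-8],0,1],[[26,29,-8],0,1],[[26,29,-8],0,1],[[26,29,-8],0,1],[[26,29,-8],0,1],[[26,29,-8],0,1],[[26,29,-8],0,1],[[26,29,-8],0,1],[[26,29,-8],0,1],[[26,29,-8],0,1],[[26,29,-8],0,1],[[26,29,-8],0,1],[[0,0,0],0,1]]}}

```text
clock: 1.65
position: [0.6069, -0.165, 0.1179]
tool_rot: [-3.139, -0.001, 0.401]
force: [-1.2, -0.2, -0.0]
grip_width: -0.0001
finger_force: 0.0
```

Call:
{"name": "arm_command", "arguments": {"commands": [[[1,-7,-30],0,1],[[0,0,-30],0,1],[[0,0,-20],0,1],[[0,0,-10],0,1],[[0,0,0],0,1],[[0,3,0],0,1],[[0,3,0],0,1],[[0,3,0],0,1],[[0,2,0],0,1],[[0,0,0],0,1]]}}

```text
clock: 2.65
position: [0.6056, -0.1664, 0.0297]
tool_rot: [3.141, -0.0, 0.395]
force: [-0.6, -0.6, -0.4]
grip_width: 0.0001
finger_force: 0.0
```

Run:
```python
from h import *
f=grab_frame("scene")
u,v=map(int,pix(f,[.545,-.1625,.03]))
c=f["image"][v-60:v+60,u-75:u+75];cv2.imwrite("pics/s1.png",cv2.resize(c,None,fx=5,fy=5)[:,:,::-1])
```

```text
(no output)
```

View pics/s1.png

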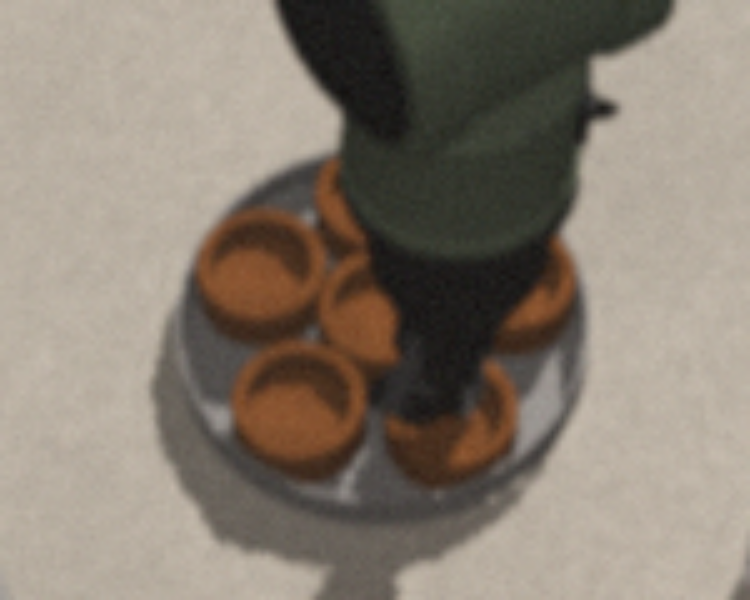

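The shut fingers stand inside cup 4's recess (crop around (430,400)). I'll keep pushing in +y.

Call:
{"name": "arm_command", "arguments": {"commands": [[[2,2,-2],0,1],[[0,2,0],0,1],[[0,2,0],0,1],[[0,0,0],0,1]]}}

```text
clock: 3.1
position: [0.6074, -0.1608, 0.0274]
tool_rot: [3.141, -0.0, 0.395]
force: [-0.0, -1.0, 2.5]
grip_width: 0.0
finger_force: 1.1
```

Call:
{"name": "arm_command", "arguments": {"commands": [[[0,3,0],0,1],[[0,3,0],0,1],[[0,3,0],0,1],[[0,2,0],0,1],[[0,0,0],0,1]]}}

```text
clock: 3.6
position: [0.6073, -0.1576, 0.0277]
tool_rot: [3.133, 0.002, 0.389]
force: [4.0, -36.9, -6.6]
grip_width: -0.0001
finger_force: 17.2
```

Run:
```python
from workcell import bot
import numpy as np
for i in range(1):
    s=bot.observe();print(s["force"].round(1),s["position"].round(4))
```

```text
[  4.  -36.9  -6.6] [ 0.6073 -0.1576  0.0277]
```

Call:
{"name": "arm_command", "arguments": {"commands": [[[0,-9,0],0,1],[[0,-8,0],0,1],[[0,0,30],0,1],[[0,-40,30],0,1],[[0,-50,30],0,1],[[0,-50,20],0,1],[[0,-40,0],0,1],[[0,0,0],0,1]]}}

```text
clock: 4.4
position: [0.6057, -0.3429, 0.1319]
tool_rot: [3.139, 0.001, 0.388]
force: [-1.2, 0.5, -0.4]
grip_width: -0.0001
finger_force: 0.0
```

```bash
cat > look.py <<'E'
import sys
from h import *
f=grab_frame("top");T=np.array([.545,-.1625])
P=circles(f,(297,183,397,281),31,.034,6,sys.argv[1])
for i,p in sorted(enumerate(P),key=lambda q:np.arctan2(*(q[1]-T)[::-1])):
    d=p-T;print(i,p.round(4),"r %.1f ang %.1f"%(np.hypot(*d)*1e3,np.degrees(np.arctan2(d[1],d[0]))))
E
python3 look.py c2
```

```text
4 [ 0.4904 -0.1914] r 61.8 ang -152.1
1 [ 0.56   -0.2225] r 61.9 ang -75.9
2 [ 0.6082 -0.1719] r 63.9 ang -8.5
5 [ 0.5462 -0.1615] r 1.5 ang 38.6
0 [ 0.5693 -0.1041] r 63.3 ang 67.4
3 [ 0.4957 -0.124 ] r 62.5 ang 142.0
```

Cup D (at −8.5°) did not move under 37 N, so it is the glued one. I'll gather the others round it and open the gap at about 171°. Next, cup E goes towards D.

Call:
{"name": "arm_command", "arguments": {"commands": [[[-15,40,-18],0,1],[[-15,40,-18],0,1],[[-15,40,-18],0,1],[[0,0,-10],0,1],[[0,0,0],0,1]]}}

```text
clock: 4.95
position: [0.5619, -0.2139, 0.0665]
tool_rot: [-3.14, 0.001, 0.398]
force: [0.1, -0.5, 1.5]
grip_width: 0.0003
finger_force: 0.0
```

Call:
{"name": "arm_command", "arguments": {"commands": [[[-2,-7,0],0,1],[[0,0,-25],0,1],[[0,0,-13],0,1],[[6,2,0],0,1],[[4,2,0],0,1],[[3,1,0],0,1],[[3,1,0],0,1],[[3,1,0],0,1],[[0,0,0],0,1]]}}

```text
clock: 5.85
position: [0.58, -0.216, 0.0299]
tool_rot: [3.141, -0.001, 0.395]
force: [0.2, 0.5, -0.7]
grip_width: -0.0003
finger_force: 0.0
```

Call:
{"name": "arm_command", "arguments": {"commands": [[[2,1,-2],0,1],[[1,1,0],0,1],[[0,0,0],0,1]]}}

```text
clock: 6.15
position: [0.5821, -0.2146, 0.0275]
tool_rot: [3.141, 0.001, 0.394]
force: [-2.1, -3.1, 0.5]
grip_width: 0.0003
finger_force: 1.8
```

Call:
{"name": "arm_command", "arguments": {"commands": [[[-11,-4,0],0,1],[[0,0,36],0,1],[[0,38,0],0,1],[[0,38,0],0,1],[[-1,38,0],0,1],[[0,0,0],0,1],[[0,0,-20],0,1],[[0,0,-16],0,1],[[5,-3,0],0,1],[[4,-2,0],0,1],[[3,-2,0],0,1],[[3,-2,0],0,1],[[3,-2,0],0,1],[[3,-2,0],0,1],[[3,-2,0],0,1],[[0,0,0],0,1]]}}

```text
clock: 7.75
position: [0.5948, -0.1196, 0.0276]
tool_rot: [3.141, -0.0, 0.394]
force: [-0.6, -1.1, -0.3]
grip_width: -0.0001
finger_force: 0.0
```

Call:
{"name": "arm_command", "arguments": {"commands": [[[1,-1,0],0,1],[[1,-1,0],0,1],[[0,0,0],0,1]]}}

```text
clock: 8.05
position: [0.5965, -0.1213, 0.0276]
tool_rot: [3.142, -0.0, 0.395]
force: [0.0, -0.6, 0.8]
grip_width: 0.0004
finger_force: 0.2
```

Call:
{"name": "arm_command", "arguments": {"commands": [[[1,-1,0],0,1],[[1,-1,0],0,1],[[1,0,0],0,1],[[0,0,0],0,1]]}}

```text
clock: 8.45
position: [0.5987, -0.123, 0.0274]
tool_rot: [-3.141, 0.001, 0.395]
force: [-4.6, 0.9, 4.5]
grip_width: -0.0
finger_force: 4.2
```

Call:
{"name": "arm_command", "arguments": {"commands": [[[-11,6,0],0,1],[[0,0,36],0,1],[[-31,-2,0],0,1],[[-31,-2,0],0,1],[[-31,-2,0],0,1],[[0,0,0],0,1],[[0,0,-20],0,1],[[0,0,-16],0,1],[[4,5,0],0,1],[[4,5,0],0,1],[[3,2,0],0,1],[[3,2,0],0,1],[[4,3,0],0,1],[[4,3,0],0,1],[[4,1,0],0,1],[[4,2,0],0,1],[[4,1,0],0,1],[[4,1,0],0,1],[[0,0,0],0,1]]}}

```text
clock: 10.35
position: [0.5339, -0.0981, 0.0276]
tool_rot: [3.142, -0.0, 0.395]
force: [0.6, -0.9, 0.9]
grip_width: -0.0
finger_force: 0.0
```

```bash
python3 -c "
from workcell import bot;s=bot.observe();print(s['force'],s['position'])"
```

```text
[ 0.62116286 -0.89938867  0.88904182] [ 0.53392213 -0.09806137  0.02755347]
```

Call:
{"name": "arm_command", "arguments": {"commands": [[[2,0,0],0,1],[[1,0,0],0,1],[[1,0,0],0,1],[[0,0,0],0,1]]}}

```text
clock: 10.75
position: [0.5374, -0.0983, 0.0276]
tool_rot: [3.142, 0.0, 0.395]
force: [1.0, 0.4, -0.7]
grip_width: 0.0002
finger_force: 0.1
```

Call:
{"name": "arm_command", "arguments": {"commands": [[[1,0,0],0,1],[[1,0,0],0,1],[[1,0,0],0,1],[[0,0,0],0,1]]}}

```text
clock: 11.15
position: [0.5395, -0.0983, 0.0274]
tool_rot: [-3.141, 0.002, 0.395]
force: [-5.9, -1.1, 3.1]
grip_width: 0.0001
finger_force: 3.1
```

Call:
{"name": "arm_command", "arguments": {"commands": [[[-12,-2,0],0,1],[[0,0,36],0,1],[[-13,-31,0],0,1],[[-13,-31,0],0,1],[[-12,-30,0],0,1],[[0,0,0],0,1],[[0,0,-20],0,1],[[0,0,-16],0,1],[[3,-6,0],0,1],[[3,-5,0],0,1],[[3,-3,0],0,1],[[3,-3,0],0,1],[[3,-3,0],0,1],[[3,-2,0],0,1],[[3,-3,0],0,1],[[3,-2,0],0,1],[[0,0,0],0,1]]}}

```text
clock: 12.85
position: [0.5148, -0.2195, 0.0276]
tool_rot: [3.141, -0.0, 0.395]
force: [0.1, -0.2, -0.7]
grip_width: 0.0
finger_force: 0.2
```

Call:
{"name": "arm_command", "arguments": {"commands": [[[2,-1,0],0,1],[[1,-1,0],0,1],[[1,-1,0],0,1],[[1,-1,0],0,1],[[0,0,0],0,1]]}}

```text
clock: 13.35
position: [0.5193, -0.2232, 0.0275]
tool_rot: [-3.141, 0.0, 0.395]
force: [-2.1, 0.6, 2.0]
grip_width: 0.0
finger_force: 1.4
```

Call:
{"name": "arm_command", "arguments": {"commands": [[[1,-1,0],0,1],[[0,0,0],0,1],[[-10,9,0],0,1],[[0,0,40],0,1],[[0,0,40],0,1],[[6,44,0],0,-1],[[7,44,0],0,-1],[[7,44,0],0,-1],[[6,44,0],0,-1],[[7,44,0],0,-1],[[6,44,0],0,-1],[[7,44,0],0,-1],[[6,44,0],0,-1],[[0,0,0],0,-1]]}}

```text
clock: 14.75
position: [0.5626, 0.1439, 0.1077]
tool_rot: [-3.139, -0.003, 0.402]
force: [-0.8, -0.9, -0.3]
grip_width: 0.0854
finger_force: 0.0
```

```bash
python3 look.py c3; python3 -c "
from workcell import bot;s=bot.observe();print(s['grip_width'],s['position'])"
```

```text
1 [ 0.5087 -0.2126] r 61.9 ang -125.9
0 [ 0.5702 -0.2205] r 63.3 ang -66.5
5 [ 0.609  -0.1715] r 64.6 ang -8.0
4 [ 0.5458 -0.1615] r 1.3 ang 49.7
3 [ 0.5852 -0.1136] r 63.3 ang 50.6
2 [ 0.5258 -0.1019] r 63.5 ang 107.6
0.08541402227572059 [0.56248135 0.14018521 0.10753851]
```

View pics/c3.png

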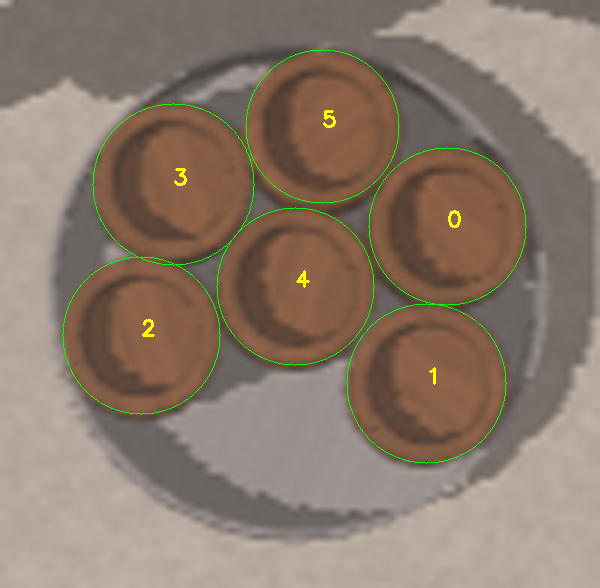

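The gap runs from cup 2 at (148,328) to cup 1 at (433,376) in the crop. It spans 126°, centred at about 171°, which is enough. Now I'll grasp cup 7 high on its rim.

Call:
{"name": "arm_command", "arguments": {"commands": [[[1,0,-30],0,-1],[[0,0,-30],0,-1],[[0,0,-25],0,-1],[[0,0,-10],0,-1],[[0,0,0],0,-1],[[0,0,0],0,0.3],[[0,0,0],0,1],[[0,0,0],0,1],[[0,0,0],0,1],[[0,0,0],0,1]], "newtons": 30}}

```text
clock: 15.8
position: [0.5642, 0.1367, 0.0141]
tool_rot: [3.141, -0.002, 0.394]
force: [-0.8, -0.8, 5.4]
grip_width: 0.0598
finger_force: 31.0
```

Call:
{"name": "arm_command", "arguments": {"commands": [[[0,0,20],0,1],[[0,0,40],0,1],[[0,0,10],0,1],[[-11,-41,0],0,1],[[-12,-41,0],0,1],[[-11,-41,0],0,1],[[-12,-42,0],0,1],[[-12,-41,0],0,1],[[-11,-41,0],0,1],[[-12,-42,0],0,1],[[0,0,0],0,1],[[0,0,0],0,1]]}}

```text
clock: 17.0
position: [0.4824, -0.1533, 0.0832]
tool_rot: [3.141, -0.001, 0.392]
force: [-0.1, 0.2, -1.2]
grip_width: 0.06
finger_force: 32.9
```

Run:
```python
from h import *
s=bot.observe();print(s["position"],s["grip_width"],s["force"])
f=grab_frame("scene")
u,v=map(int,pix(f,[.51,-.16,.06]))
c=f["image"][v-60:v+60,u-75:u+75];cv2.imwrite("pics/s2.png",cv2.resize(c,None,fx=5,fy=5)[:,:,::-1]);print(u-75,v-60)
```

```text
[ 0.48235768 -0.15331132  0.08319491] 0.05998886319463608 [-0.09788925  0.24772296 -1.22248733]
206 181
```

View pics/s2.png

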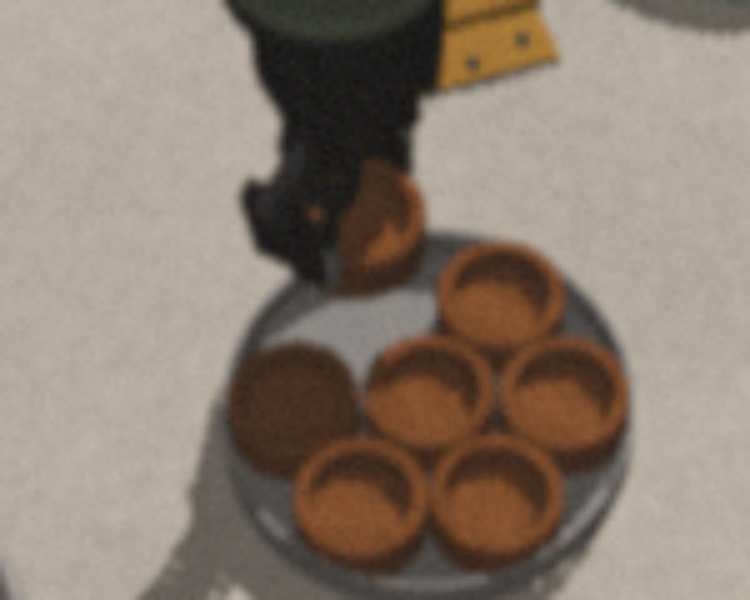

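Call:
{"name": "arm_command", "arguments": {"commands": [[[0.5,0.5,-20],0,1],[[0,0,-15],0,1],[[0,0,-5],0,1],[[0,0,-3],0,1],[[0,0,-3],0,1],[[0,0,0],0,1]]}}

```text
clock: 17.65
position: [0.4831, -0.1515, 0.0368]
tool_rot: [3.141, -0.0, 0.395]
force: [-0.2, -1.0, -0.5]
grip_width: 0.0596
finger_force: 32.9
```

Call:
{"name": "arm_command", "arguments": {"commands": [[[0,-0.5,-2],0,1],[[0,0,-2],0,1],[[0,0,-2],0,1],[[0,0,0],0,1]]}}

```text
clock: 18.05
position: [0.4827, -0.1522, 0.0304]
tool_rot: [-3.141, 0.0, 0.395]
force: [-0.4, 0.1, -0.7]
grip_width: 0.06
finger_force: 32.9
```

Call:
{"name": "arm_command", "arguments": {"commands": [[[0,0,-2],0,1],[[0,0,-1],0,1],[[0,0,0],0,1]]}}

```text
clock: 18.35
position: [0.4828, -0.1522, 0.0274]
tool_rot: [-3.141, 0.0, 0.395]
force: [0.1, 0.1, -1.9]
grip_width: 0.0598
finger_force: 32.9
```

Call:
{"name": "arm_command", "arguments": {"commands": [[[0,0,-1],0,1],[[0,0,-1],0,1],[[0,0,-1],0,1],[[0,0,0],0,1]]}}

```text
clock: 18.75
position: [0.4828, -0.1522, 0.0245]
tool_rot: [-3.141, 0.0, 0.395]
force: [-0.8, 0.0, -0.4]
grip_width: 0.0597
finger_force: 32.9
```

Call:
{"name": "arm_command", "arguments": {"commands": [[[0,0,1],0,-0.5],[[0,0,0],0,-0.65],[[0,0,0],0,-0.65],[[0,0,5],0,-0.7],[[0,0,20],0,-0.8],[[0,0,30],0,-0.8],[[0,0,20],0,1],[[0,0,0],0,1],[[0,0,0],0,1],[[0,0,0],0,1]]}}

```text
clock: 19.75
position: [0.4825, -0.1522, 0.0999]
tool_rot: [-3.141, 0.001, 0.395]
force: [0.6, 0.1, -0.7]
grip_width: 0.0187
finger_force: 0.0
```

Run:
```python
from h import *
s=bot.observe();print(s["position"],s["grip_width"],s["force"])
f=grab_frame("scene")
u,v=map(int,pix(f,[.53,-.16,.03]))
c=f["image"][v-60:v+60,u-75:u+75];cv2.imwrite("pics/s3.png",cv2.resize(c,None,fx=5,fy=5)[:,:,::-1])
```

```text
[ 0.48248218 -0.15215754  0.09992848] 0.018660726224004255 [ 0.55895541  0.07785524 -0.65724184]
```

View pics/s3.png

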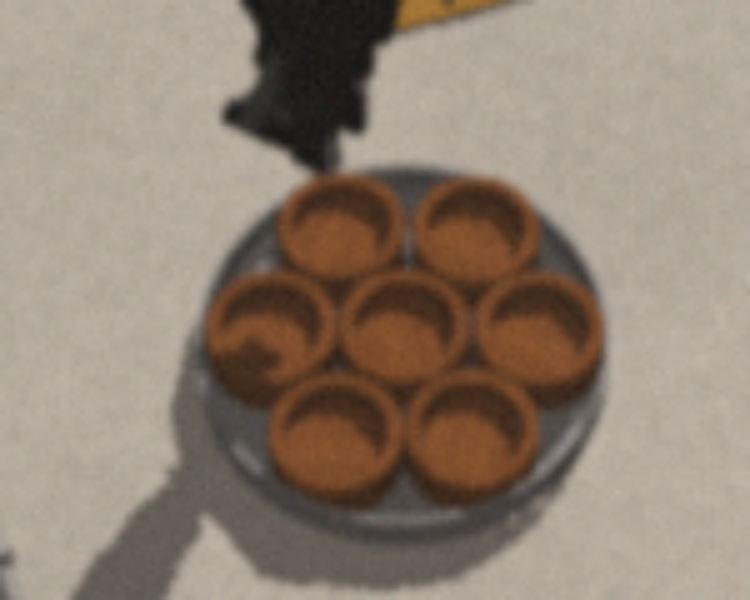

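All seven cups look home; cup 7 is at (340,230) in the crop. I'll press gently on its recess floor to check that it is fully seated (fingertip should stop at z ≈ 22 mm).

Call:
{"name": "arm_command", "arguments": {"commands": [[[0,0,-30],0,1],[[0,0,-25],0,1],[[0,0,-12],0,1],[[0,0,-6],0,1],[[0,0,-2],0,1],[[0,0,-2],0,1],[[0,0,-2],0,1],[[0,0,0],0,1]]}}

```text
clock: 20.6
position: [0.4832, -0.1524, 0.0221]
tool_rot: [3.141, -0.001, 0.395]
force: [0.8, -0.4, 0.4]
grip_width: 0.0001
finger_force: 0.0
```

Call:
{"name": "arm_command", "arguments": {"commands": [[[0,0,-1],0,1],[[0,0,-1],0,1],[[0,0,0],0,1]]}}

```text
clock: 20.9
position: [0.4834, -0.1524, 0.0218]
tool_rot: [3.14, -0.001, 0.395]
force: [-10.9, 3.8, 51.4]
grip_width: -0.0001
finger_force: 25.8
```

Call:
{"name": "arm_command", "arguments": {"commands": [[[0,0,10],0,1],[[0,0,40],0,1],[[0,0,45],0,1],[[0,-45,15],0,1],[[0,-45,15],0,1],[[0,-45,15],0,1],[[0,-45,10],0,1],[[0,0,0],0,1],[[0,0,0],0,1]]}}

```text
clock: 21.8
position: [0.4825, -0.3331, 0.1699]
tool_rot: [3.141, -0.0, 0.393]
force: [0.1, 0.2, 0.7]
grip_width: -0.0
finger_force: 0.0
```

```bash
sed -i 's/\.034,6/.034,7/' look.py; python3 look.py c4
python3 - <<'E'
from h import *
f=grab_frame("scene")
u,v=map(int,pix(f,[.53,-.16,.03]))
c=f["image"][v-60:v+60,u-75:u+75];cv2.imwrite("pics/s4.png",cv2.resize(c,None,fx=5,fy=5)[:,:,::-1])
E
```

```text
2 [ 0.5071 -0.2099] r 60.7 ang -128.7
0 [ 0.5698 -0.2201] r 62.8 ang -66.7
5 [ 0.607  -0.1716] r 62.6 ang -8.3
3 [ 0.5856 -0.1136] r 63.5 ang 50.3
6 [ 0.5462 -0.1596] r 3.1 ang 68.0
4 [ 0.5238 -0.1012] r 64.9 ang 109.1
1 [ 0.4833 -0.1505] r 62.9 ang 169.0
```

View pics/s4.png

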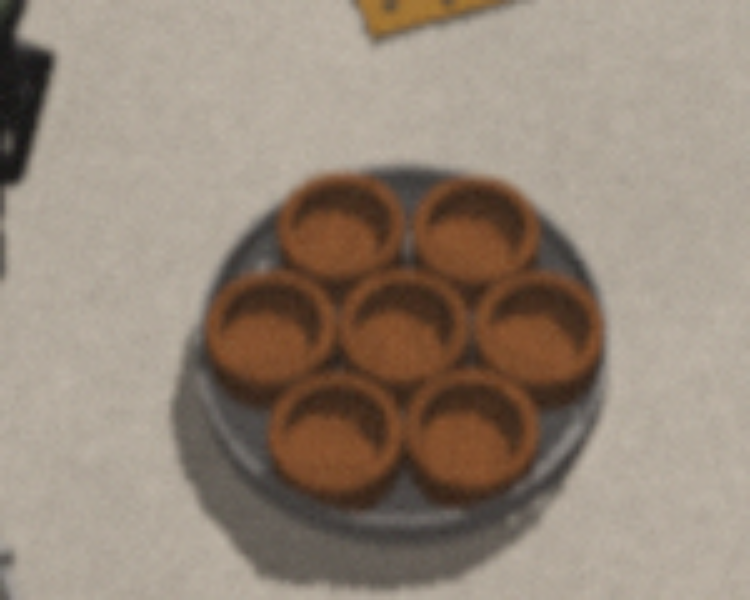

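All seven cups lie flat, six round one, each within 65 mm of the tin's centre, and the gripper is clear. I'm handing the job in.

```bash
python3 -c "
from workcell import ticket;print(ticket.job_done())"
```

```text
the job is handed in; nothing more can be done
None
```

All seven cups are flat in the tin, mouth up with six round one, cup 7 pressed fully home; the hinge, eye bolt and jar were not touched, and the job was handed in at about 22 s on the robot clock (the judge gave no verdict).

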